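Check the grinder's latching stop button

ROBOT

A 6-joint arm with a two-finger parallel gripper is mounted at the origin on the work surface. World frame = base frame: x ahead of the robot, y to its left, z up, the work surface at z = 0. Lengths are in m, angles in rad, forces in N, time in s.
With the tool pointing down it reaches from about 0.375 to 0.925 m from the base axis. Payload 5.7 kg.
Tool frame: the origin (TCP) lies between the finger pads; the fingertips stand 14 mm ahead of it and the grasp point (between the pads) lies 5 mm behind it; z points along the fingers, y is the line along which they close (so a half turn about z gives the same grasp; the last joint's range is limited). The gripper opens to 88 mm and grips with 3 to 60 N. Pads are 20 mm wide; open, the fingers measure 115 mm over their backs; the gripper's body (75 mm by 178 mm) begins 61 mm behind the grasp point.
Start: joints at [1.078, 0.359, 1.51, -0, 1.272, -0.115], TCP at [0.221, 0.558, 0.237] pointing down, gripper open.
Joint ranges: [-2.97, 2.97], [-1.01, 2.36], [0.21, 2.38], [-0.96, 4.11], [0.2, 2.71], [-2.98, 2.98]. Speed limits (rad/s): [2.39, 2.39, 3.14, 3.14, 3.14, 3.14].

INTERFACE

Orientations are given as a unit quaternion [x, y, z, w].
In Python, from rig import robot, optics, recognise, masks_of gives the robot as it stands.
- The arm moves only by the tool drive_tool, never from a script. Its arguments are lists of equal length, an entry for each row: "offset": the shift along the tool's x, y, z as a fraction of full scale, a list of three; "twist": the turn, a rotation vector about the tool's x, y, z as a fraction of full scale, a list of three; "claw": the opening, from 0 (shut) to 1 (fully open). A call has 1 to 8 rows; each row shifts and turns the commanded pose from where the row before left it, along the tool's axes as they then stand; what a row does not reach is not made up. Full scale, the value 1, is 0.03 m for a shift and pi rad for a turn. A row lasts 1/10 s, in which the tool goes at most 50 mm and 8.59 degrees, less where a joint would pass 70% of its speed; a pose out of reach is approached as far as the arm can. A call with a number of a shift or a turn outside -1 to 1 is refused whole. A call with a gripper value outside its range is refused whole. The fingers move at their own pace and stop on an object; "squeeze" is the grip in N (left out, the last holds). Time passes only in rows, so rows that do not move let the fingers close. It gives the time, the measured TCP pose, the force, the opening and the grip force at its end, in the units of the state.
- robot.sense(): the state, without advancing time (a new reading comes with each control period).
- optics.grab_frame(name): name is "scene" or "top" or "wrist"; returns the picture (420x560x3 uint8, red, green, blue); there is no depth.
- optics.camera_params(name): a dict with "fx", "fy", "cx", "cy" (pixels), "pose" (4x4, takes a point from camera to world coordinates). Camera axes: x right, y down, z forward; pixel columns grow to the right and rows downward; lengths in m; the calibration is good to about 2 mm. A picture is of the moment at which its call begins: read the wrist's pose just before it. camera_params takes no time and is no camera call; for the wrist camera it gives the pose at the moment of the call.
- robot.finish_job(): hands the job in; it is judged then, once.
Trained networks look in the newest picture that a camera, given by its name, has taken for a name from the list of things; names that differ only in an ending like _2 or _b are one class to them, and where a whole thing is asked for, a point or a joint stands for the part that bears it (a point fixed in the world has none). Each returns a list of dicts, best first, with "confidence" (0 to 1); they miss things now and then, are a little off and sometimes report something else, mostly with a low value. They report only what shows in the picture. A call takes as long as a camera call. They do not tell look-alikes from the thing itself.
- recognise(query, camera): "uv" ([column, row] in pixels, amid what is visible of it).
- masks_of(query, camera): "pixels" (420x560 bool, what is visible of it) and "uv" ([column, row] in pixels, amid what is visible of it).
The state is a dict: "time": time; "qpos": joint angles; "joint_velocities": joint speeds; "tau": joint torques, N m; "ee_pos": TCP position; "tcp_rot": TCP orientation; "contact_force": force on the tool from outside, world axes, zero at the start; "ft_torque": the same for the moment, N m; "gripper_width": finger opening in m; "grasp_force": force on a finger pad.
Only numpy, scipy, OpenCV 4.12 (cv2) and the standard library are available. Lean on these libraries where they do the work, as an engineer would, in place of code of your own. Each camera call takes 0.05 s, during which the arm holds its last target. There are 200 camera calls.

TASK

Check the bench grinder's guarded mushroom stop button: press it fully in so that it latches, then push the raised grip rib on its top round clockwise (seen from above), without pinching it, until the latch lets go and the button springs all the way out, and leave it free. Do not press the flat start button on the other box, and leave the loose things on the bench where they are.

Things in the scene. Friction and masses are not known exactly. Their poses are not given: they have to be found in the camera images.
- stop_box: The stop station: a grey box 96 x 96 mm and 60 mm high, screwed to the bench, with a guarded mushroom button on top. Origin at the centre of its underside; z points up along the button's axis. The grip rib across the button lies along the box's x axis when the twist is 0.
- stop_guard (a point): Centre of the top rim of the fixed aluminium guard collar around the button: 84 mm outside and 74 mm inside diameter, rim 78 mm above the bench. In it moves the black mushroom head of 64 mm diameter, its crown 88 mm above the bench when out, its edge lower.
- stop_top (a point): Centre of the top edge of the aluminium grip rib, on the button's axis, 108 mm above the bench when out; goes down with the button. The rib is 60 mm long, 12 mm thick (6 mm in its uppermost 3 mm) and stands 20 mm above the crown. This point's x axis lies along the rib and turns with it.
- stop_press (a joint): How far the button is pressed in, m: 0 is out, 0.010 the hard stop. A spring pushes it out (about 3 N at 0, 9 N at the stop). It latches when pressed past 0.0085; let go, it then rises to about 0.0065 and stays there until twisted.
- stop_twist (a joint): Turn of the mushroom head with its rib, rad: 0 as it rests, growing clockwise seen from above, hard stop at 0.9. A weak spring (0.01 to 0.04 N m) turns it back to 0 when let go. A latched button lets go at about 0.6 rad and springs out by 6.5 mm. Push the side of the rib near either end, 15 to 25 mm from the axis: on the box's +y side for its +x half, on the -y side for its -x half.
- start_box: The start station: a matching grey box 96 x 96 x 60 mm screwed to the bench, with a low flat black push button of 32 mm diameter on its top, no guard and no rib. Origin at the centre of its underside.
- start (a joint): How far the flat start button is pressed, m: 0 is out, 0.006 fully in. It must stay out.
- jar_mid (a point): Middle of a loose closed grey jar, 64 mm diameter, 100 mm high, standing on the bench.
- wrench_grip (a point): Grip of a loose steel wrench about 170 mm long, lying on the bench.
- socket_mid (a point): Middle of a loose dark steel socket (a short tube), 38 mm diameter, 55 mm high, standing on the bench.
Things that resemble listed ones, but are neither listed nor needed, are in the scene too. Leave any orange look-alike of the start_box alone.

How it is judged:
By the outcome, as a careful person would: the job done as asked, in the order asked, and still so for the second after the job is handed in, with the robot touching nothing.
It also fails if it takes over 38 s, if anything falls off the work surface, if the arm or the gripper's body presses on something with over 40 N, if the wrist force passes 120 N, or if a joint passes its speed limit or range.

## Working session

There is one attempt and no reset: what is moved stays moved. The work goes in short steps, Python scripts to look and compute and a tool call to move; the robot and the scene stay as the last step left them, time stands still between calls to the robot, and variables do not carry over. Pictures are saved under pics/ and viewed, at most 10 in all, crops included, and the job is handed in when it is done.

Besides the shell and the picture viewer there is one more tool, called after "Emit:" as name(argument=value, ...), one argument or row to a line, values as JSON. drive_tool: Moves the arm, as the interface text tells. Shift numbers are shares of 0.03 m and turn numbers shares of pi rad, none past 1 either way. Its arguments: {"type":"object","properties":{"offset":{"type":"array"},"twist":{"type":"array"},"claw":{"type":"array"},"squeeze":{"type":"number"}},"required":["offset","twist","claw"]}

```bash
ls; mkdir -p pics; python3 - <<'E'
from rig import robot, optics, recognise, masks_of
import cv2, numpy as np
print(robot.sense())
a=optics.grab_frame("scene"); b=optics.grab_frame("top")
for n in ("scene","top"):
    p=optics.camera_params(n); print(n,p)
    for q in ("stop_box","stop_top","stop_guard","start_box"):
        print(q,[(np.round(r["uv"]),round(r["confidence"],2)) for r in recognise(q,n)][:4])
cv2.imwrite("pics/scene.png",a[:,:,::-1]);cv2.imwrite("pics/top.png",b[:,:,::-1])
E
```

```text
pics
{'time': 0.0, 'qpos': array([ 1.07793385e+00,  3.59480795e-01,  1.51141236e+00, -1.60606888e-05,
        1.27247174e+00, -1.15106588e-01]), 'joint_velocities': array([ 0.00037187, -0.00239573,  0.0008651 ,  0.00055092,  0.00097256,
       -0.00057111]), 'tau': array([-5.97284870e-04, -5.15362608e+01, -2.70710492e+01,  6.72590942e-02,
        3.48722795e-02, -1.23200157e-04]), 'ee_pos': array([0.22100937, 0.55711693, 0.23583161]), 'tcp_rot': array([ 1.87754516e-01,  9.82215585e-01, -8.47788815e-04, -2.57915406e-04]), 'contact_force': array([ 0.70907082, -0.47069848,  0.72368169]), 'ft_torque': array([-0.03451204,  0.03910745,  0.02507849]), 'grasp_force': 0.0, 'gripper_width': 0.08781533199339578}
scene {'fx': 386.30898166866734, 'fy': 386.30898166866734, 'cx': 280.5734787228785, 'cy': 212.97013697596196, 'pose': array([[ 0.82190329,  0.32859659, -0.46529482,  1.00307834],
       [ 0.56955627, -0.46118915,  0.68037506, -0.65645967],
       [ 0.00898   , -0.82421408, -0.56620713,  0.62885478],
       [ 0.        ,  0.        ,  0.        ,  1.        ]])}
stop_box [(array([246., 254.]), 0.92)]
stop_top [(array([240., 234.]), 0.79)]
stop_guard [(array([243., 257.]), 0.58)]
start_box [(array([343., 214.]), 0.68), (array([245., 259.]), 0.54), (array([243., 238.]), 0.38)]
top {'fx': 448.0512446784231, 'fy': 448.0512446784231, 'cx': 275.2452903661606, 'cy': 206.8650297661026, 'pose': array([[ 0.02501493, -0.9823532 ,  0.18535491,  0.35786989],
       [-0.99954293, -0.02772616, -0.01204925,  0.00440208],
       [ 0.0169758 , -0.18496878, -0.98259777,  1.12852773],
       [ 0.        ,  0.        ,  0.        ,  1.        ]])}
stop_box [(array([328., 216.]), 0.7)]
stop_top [(array([326., 213.]), 0.75)]
stop_guard [(array([330., 220.]), 0.75)]
start_box [(array([215., 231.]), 0.76)]
```

View pics/scene.png

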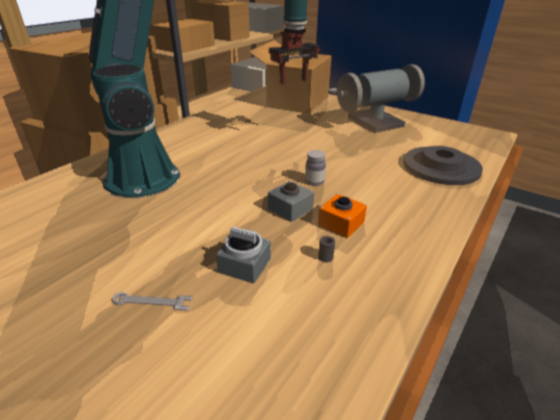

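View pics/top.png

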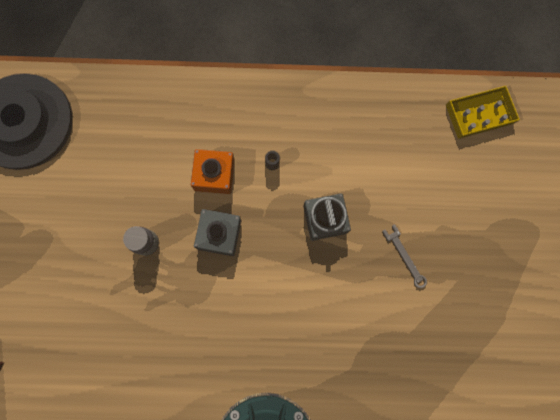

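The stop station, with its aluminium collar and rib, is at top (328,215) and scene (243,250). It could be confused with the grey start box at top (217,232) or the orange look-alike at (212,171), but neither has a collar or rib. I'll check my choice in a close crop.

```bash
cat > h.py <<'E'
import numpy as np, cv2
from rig import robot, optics, recognise, masks_of
def ray(p,uv,z):
    d=p["pose"][:3,:3]@np.array([(uv[0]-p["cx"])/p["fx"],(uv[1]-p["cy"])/p["fy"],1]); o=p["pose"][:3,3]
    return o+d*(z-o[2])/d[2]
def proj(p,X):
    c=p["pose"][:3,:3].T@(np.array(X)-p["pose"][:3,3]); return np.array([p["fx"]*c[0]/c[2]+p["cx"],p["fy"]*c[1]/c[2]+p["cy"]])
E
python3 - <<'E'
from h import *
b=cv2.imread("pics/top.png"); s=cv2.imread("pics/scene.png")
f=lambda i,x,y:cv2.resize(i[y:y+70,x:x+70],(560,560),interpolation=cv2.INTER_CUBIC)[:, :]
cv2.imwrite("pics/crop.png",cv2.resize(np.hstack([f(b,293,180),f(s,208,215)]),(800,400)))
p=optics.camera_params("top")
for q in("stop_top","stop_guard"):
    m=masks_of(q,"top")
    for r in m[:2]:
        ys,xs=np.nonzero(r["pixels"]); print(q,r["confidence"],r["uv"],len(xs),xs.min(),xs.max(),ys.min(),ys.max())
print(ray(p,(329.5,214),.078))
E
```

```text
stop_top 0.87 [326.6, 215.6] 562 316 342 199 226
stop_guard 0.97 [329.8, 218.2] 1672 304 350 193 239
[ 0.5423854  -0.13822563  0.078     ]
```

View pics/crop.png

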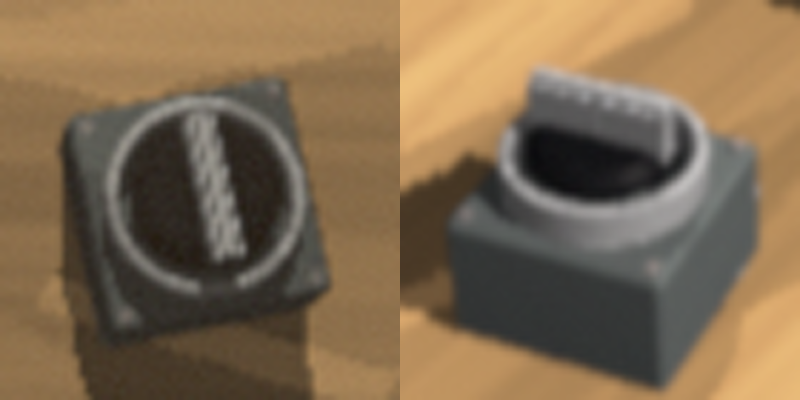

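The crop confirms it: aluminium collar, black head, and a rib from about (327,201) to (333,225) in the top image. I'll compute its pose and the approach.

```bash
python3 - <<'E'
from h import *
from scipy.spatial.transform import Rotation as R
p=optics.camera_params("top"); s=optics.camera_params("scene")
c=ray(p,(329.05,214.1),.078); a=ray(p,(327.1,200.65),.108); b=ray(p,(332.9,224.6),.108)
print("collar",c,"rib",a,b,(a+b)/2,np.linalg.norm(a-b),np.degrees(np.arctan2(*(a-b)[[1,0]])))
# scene check: crop px -> rib ends (540,72),(672,98..); collar centre approx (605,150)
g=lambda x,y:(208+(x-400)/5.714,215+y/5.714)
print("scene collar",ray(s,g(604,150),.078),"rib",ray(s,g(537,72),.108),ray(s,g(672,105),.108))
st=robot.sense(); r=R.from_quat(st["tcp_rot"]); print(np.round(r.as_matrix(),3))
t=np.array([*((a+b)/2)[:2],.237]); print("tool-frame shift/0.03:",r.inv().apply(t-st["ee_pos"])/.03)
w=optics.camera_params("wrist"); print(np.round(r.inv().apply(w["pose"][:3,3]-st["ee_pos"]),3), np.round(r.as_matrix().T@w["pose"][:3,:3],2),w["fx"])
E
```

```text
collar [ 0.54211344 -0.13715152  0.078     ] rib [ 0.56851031 -0.12847195  0.108     ] [ 0.51252945 -0.14207132  0.108     ] [ 0.54051988 -0.13527164  0.108     ] 0.057609020742310724 13.654299007473568
scene collar [ 0.5467987 -0.1364696  0.078    ] rib [ 0.51903895 -0.14195102  0.108     ] [ 0.5754659  -0.12803254  0.108     ]
[[-0.929  0.369 -0.   ]
 [ 0.369  0.929 -0.   ]
 [-0.    -0.    -1.   ]]
tool-frame shift/0.03: [-1.84092681e+01 -1.75441833e+01 -1.02236522e-02]
[ 0.078 -0.001 -0.148] [[-0.   -0.96 -0.28]
 [ 1.   -0.    0.  ]
 [-0.   -0.28  0.96]] 323.39774334750126
```

Emit:
drive_tool(
  offset=[
    [-0.68,-0.65,0],
    [-0.68,-0.65,0],
    [-0.68,-0.65,0],
    [-0.68,-0.65,0],
    [-0.68,-0.65,0],
    [-0.68,-0.65,0],
    [-0.68,-0.65,0],
    [-0.68,-0.65,0],
  ],
  twist=[
    [0,0,0],
    [0,0,0],
    [0,0,0],
    [0,0,0],
    [0,0,0],
    [0,0,0],
    [0,0,0],
    [0,0,0],
  ],
  claw=[1,1,1,1,1,1,1,1],
)

```text
time: 1.4
ee_pos: [0.3159, 0.3515, 0.2368]
tcp_rot: [0.188, 0.982, 0.0, 0.0]
contact_force: [0.1, 0.4, -0.3]
gripper_width: 0.0882
grasp_force: 0.0
```

Emit:
drive_tool(
  offset=[
    [-0.68,-0.65,0],
    [-0.68,-0.65,0],
    [-0.68,-0.65,0],
    [-0.68,-0.65,0],
    [-0.68,-0.65,0],
    [-0.68,-0.65,0],
    [-0.68,-0.65,0],
    [-0.68,-0.65,0],
  ],
  twist=[
    [0,0,0],
    [0,0,0],
    [0,0,0],
    [0,0,0],
    [0,0,0],
    [0,0,0],
    [0,0,0],
    [0,0,0],
  ],
  claw=[1,1,1,1,1,1,1,1],
)

```text
time: 2.2
ee_pos: [0.4101, 0.1462, 0.2369]
tcp_rot: [0.188, 0.982, 0.0, 0.0]
contact_force: [-0.4, 0.8, -0.3]
gripper_width: 0.0879
grasp_force: 0.0
```

Emit:
drive_tool(
  offset=[
    [-0.68,-0.65,0],
    [-0.68,-0.65,0],
    [-0.68,-0.65,0],
    [-0.68,-0.65,0],
    [-0.68,-0.65,0],
    [-0.68,-0.65,0],
    [-0.68,-0.65,0],
    [-0.68,-0.65,0],
  ],
  twist=[
    [0,0,0],
    [0,0,0],
    [0,0,0],
    [0,0,0],
    [0,0,0],
    [0,0,0],
    [0,0,0],
    [0,0,0],
  ],
  claw=[1,1,1,1,1,1,1,1],
)

```text
time: 3.0
ee_pos: [0.5042, -0.0591, 0.2368]
tcp_rot: [0.188, 0.982, -0.0, 0.0]
contact_force: [-0.0, -0.1, 0.3]
gripper_width: 0.0878
grasp_force: 0.0
```

Emit:
drive_tool(
  offset=[
    [-0.68,-0.65,0],
    [-0.68,-0.65,0],
    [-0.68,-0.65,0],
    [0,0,0],
    [0,0,0],
    [0,0,0],
    [0,0,0],
    [0,0,0],
  ],
  twist=[
    [0,0,0],
    [0,0,0],
    [0,0,0],
    [0,0,-0.0393],
    [0,0,-0.0393],
    [0,0,-0.0393],
    [0,0,-0.0393],
    [0,0,-0.0393],
  ],
  claw=[1,1,1,1,1,1,1,1],
)

```text
time: 3.8
ee_pos: [0.5391, -0.135, 0.2367]
tcp_rot: [-0.122, 0.993, -0.0, 0.0]
contact_force: [-0.1, -0.2, -0.7]
gripper_width: 0.088
grasp_force: 0.0
```

Emit:
drive_tool(
  offset=[
    [0,0,0],
    [0,0,0],
    [0,0,0],
  ],
  twist=[
    [0,0,0],
    [0,0,0],
    [0,0,0],
  ],
  claw=[1,1,0],
)

```text
time: 4.1
ee_pos: [0.5391, -0.1349, 0.2367]
tcp_rot: [-0.118, 0.993, -0.0, -0.0]
contact_force: [0.0, -0.2, 0.1]
gripper_width: 0.0825
grasp_force: 0.0
```

```bash
python3 - <<'E'
from h import *
st=robot.sense(); print(st["time"],st["ee_pos"],st["tcp_rot"],st["contact_force"],st["gripper_width"])
p=optics.camera_params("wrist"); im=optics.grab_frame("wrist")
np.save("wp.npy",p["pose"]); cv2.imwrite("pics/w1.png",im[:,:,::-1])
for X in((.543,-.136,.108),(.543,-.136,.078)): print(proj(p,X))
E
```

```text
4.1 [ 0.53905222 -0.13486777  0.23667034] [-1.18290445e-01  9.92979037e-01 -3.61220432e-05 -3.15977908e-05] [ 0.04233343 -0.21898174  0.10567129] 0.08254741973782974
[279.51744652 205.98576634]
[279.71330685 197.27664153]
```

View pics/w1.png

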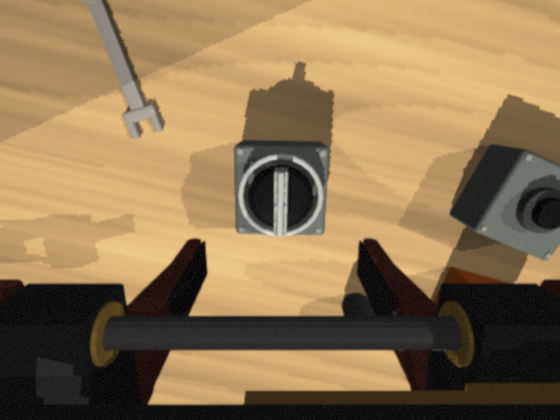

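The wrist image shows the rib upright, from (281,167) to (280.5,234), with the collar centred at about (281,194.5). The yaw is therefore right, and only a few mm of centring is left.

```bash
python3 - <<'E'
from h import *
from scipy.spatial.transform import Rotation as R
st=robot.sense(); r=R.from_quat(st["tcp_rot"]); p=optics.camera_params("wrist")
for uv,z in(((281,167),.108),((280.5,234),.108),((281,194.5),.078)):
    X=ray(p,uv,z); print(X,r.inv().apply(X-st["ee_pos"])*1000)
g=cv2.cvtColor(cv2.imread("pics/w1.png"),6); print([int(v) for v in g[200,232:332]]); print([int(v) for v in g[145:245,281]])
E
```

```text
[ 0.50865524 -0.14292587  0.108     ] [ 31.44233138  -0.6626616  128.7033729 ]
[ 0.56877297 -0.12888619  0.108     ] [-30.29091739  -1.17211817 128.70192149]
[ 0.53996666 -0.13543016  0.078     ] [ -0.75440655  -0.74746327 158.70260189]
[157, 156, 145, 113, 92, 102, 125, 169, 191, 196, 181, 137, 85, 62, 51, 45, 34, 21, 22, 24, 21, 10, 18, 25, 25, 25, 21, 30, 22, 21, 26, 25, 20, 24, 23, 23, 27, 29, 26, 27, 33, 83, 155, 175, 157, 147, 175, 195, 201, 194, 182, 164, 174, 184, 172, 112, 49, 21, 23, 29, 30, 22, 29, 25, 26, 29, 26, 32, 20, 26, 16, 31, 29, 27, 20, 22, 22, 21, 18, 24, 27, 37, 48, 51, 62, 102, 156, 189, 196, 186, 159, 123, 107, 111, 146, 167, 165, 167, 167, 164]
[49, 59, 61, 65, 64, 65, 64, 67, 76, 98, 110, 109, 101, 88, 67, 49, 46, 43, 46, 36, 17, 23, 47, 63, 70, 70, 74, 104, 151, 184, 191, 194, 195, 195, 197, 195, 196, 197, 195, 194, 195, 195, 194, 194, 193, 195, 196, 195, 195, 195, 197, 195, 193, 195, 196, 194, 194, 196, 196, 193, 196, 196, 195, 195, 195, 193, 196, 195, 192, 192, 194, 194, 194, 191, 193, 192, 196, 192, 192, 195, 194, 191, 195, 194, 195, 194, 194, 195, 193, 196, 196, 195, 188, 187, 191, 192, 195, 194, 198, 197]
```

Emit:
drive_tool(
  offset=[
    [0,-0.03,0],
    [0,0,0],
    [0,0,0.5],
    [0,0,0.5],
    [0,0,0.6],
    [0,0,0.6],
    [0,0,0.6],
    [0,0,0.5],
  ],
  twist=[
    [0,0,0],
    [0,0,0],
    [0,0,0],
    [0,0,0],
    [0,0,0],
    [0,0,0],
    [0,0,0],
    [0,0,0],
  ],
  claw=[0,0,0,0,0,0,0,0],
  squeeze=10,
)

```text
time: 4.95
ee_pos: [0.5391, -0.1357, 0.1368]
tcp_rot: [-0.119, 0.993, 0.0, -0.0]
contact_force: [-0.4, 0.7, 0.4]
gripper_width: 0.0156
grasp_force: 0.0
```

Emit:
drive_tool(
  offset=[
    [0,0,0],
    [0,0,0],
    [0,0,0],
  ],
  twist=[
    [0,0,0],
    [0,0,0],
    [0,0,0],
  ],
  claw=[0,0,0],
)

```text
time: 5.25
ee_pos: [0.54, -0.136, 0.1386]
tcp_rot: [-0.119, 0.993, -0.0, 0.001]
contact_force: [0.4, -0.2, 0.5]
gripper_width: 0.0005
grasp_force: 0.0
```

Emit:
drive_tool(
  offset=[
    [0,0,0.25],
    [0,0,0.25],
    [0,0,0.1],
    [0,0,0.08],
    [0,0,0],
    [0,0,0],
  ],
  twist=[
    [0,0,0],
    [0,0,0],
    [0,0,0],
    [0,0,0],
    [0,0,0],
    [0,0,0],
  ],
  claw=[0,0,0,0,0,0],
)

```text
time: 5.85
ee_pos: [0.5397, -0.136, 0.1176]
tcp_rot: [-0.119, 0.993, -0.0, 0.0]
contact_force: [-0.7, 0.3, 6.1]
gripper_width: 0.0
grasp_force: 2.7
```

Emit:
drive_tool(
  offset=[
    [0,0,0.08],
    [0,0,0.08],
    [0,0,0],
  ],
  twist=[
    [0,0,0],
    [0,0,0],
    [0,0,0],
  ],
  claw=[0,0,0],
)

```text
time: 6.15
ee_pos: [0.5399, -0.136, 0.113]
tcp_rot: [-0.119, 0.993, -0.0, 0.001]
contact_force: [-1.8, -0.2, 8.4]
gripper_width: 0.0007
grasp_force: 4.2
```

Emit:
drive_tool(
  offset=[
    [0,0,0.05],
    [0,0,0.03],
    [0,0,0],
    [0,0,0],
  ],
  twist=[
    [0,0,0],
    [0,0,0],
    [0,0,0],
    [0,0,0],
  ],
  claw=[0,0,0,0],
)

```text
time: 6.55
ee_pos: [0.5401, -0.1361, 0.112]
tcp_rot: [-0.12, 0.993, -0.001, 0.001]
contact_force: [-4.1, 1.5, 19.8]
gripper_width: 0.0004
grasp_force: 9.4
```

Emit:
drive_tool(
  offset=[
    [0,0,-0.3],
    [0,0,-0.6],
    [0.33,-0.45,0],
    [0.34,-0.45,0],
    [0,0,0],
    [0,0,0],
  ],
  twist=[
    [0,0,0],
    [0,0,0],
    [0,0,0],
    [0,0,0],
    [0,0,0],
    [0,0,0],
  ],
  claw=[0,0,0,0,0,0],
)

```text
time: 7.15
ee_pos: [0.5259, -0.1666, 0.1368]
tcp_rot: [-0.119, 0.993, 0.0, -0.0]
contact_force: [0.2, 0.7, -0.3]
gripper_width: 0.0004
grasp_force: 0.0
```

```bash
python3 - <<'E'
from h import *
st=robot.sense(); print(st["time"],st["ee_pos"],st["contact_force"])
s=optics.grab_frame("scene")[:,:,::-1]; o=cv2.imread("pics/scene.png")
f=lambda i:cv2.resize(i[200:280,198:278],(400,400),interpolation=cv2.INTER_CUBIC)
cv2.imwrite("pics/s2.png",np.hstack([f(o),f(s)]))
E
```

```text
7.15 [ 0.52594587 -0.16656392  0.13679379] [ 0.17076341  0.66243189 -0.3266399 ]
```

View pics/s2.png

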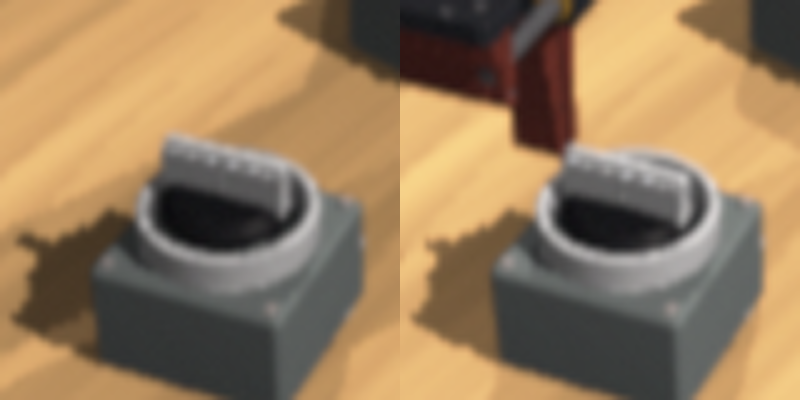

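Right half: the rib sits clearly lower than before, so the button is latched. The finger stands clear on the −y side near (545,140). Next I'll lower beside the near half of the rib and push it round.

Emit:
drive_tool(
  offset=[
    [0,0,0.5],
    [0,0,0.4],
    [0,0,0.13],
    [0,0,0],
    [0,0.1,0],
    [0,0.1,0],
    [0,0.05,0],
    [0,0,0],
  ],
  twist=[
    [0,0,0],
    [0,0,0],
    [0,0,0],
    [0,0,0],
    [0,0,0],
    [0,0,0],
    [0,0,0],
    [0,0,0],
  ],
  claw=[0,0,0,0,0,0,0,0],
)

```text
time: 8.0
ee_pos: [0.5244, -0.1592, 0.1065]
tcp_rot: [-0.12, 0.993, -0.0, 0.0]
contact_force: [-0.6, -0.6, -0.4]
gripper_width: 0.0003
grasp_force: 0.0
```

Emit:
drive_tool(
  offset=[
    [0.065,0.067,0],
    [0.065,0.067,0],
    [0.065,0.067,0],
    [0.065,0.067,0],
    [0.065,0.067,0],
    [0,0,0],
  ],
  twist=[
    [0,0,0.032],
    [0,0,0.032],
    [0,0,0.032],
    [0,0,0.032],
    [0,0,0.032],
    [0,0,0],
  ],
  claw=[0,0,0,0,0,0],
)

```text
time: 8.6
ee_pos: [0.5145, -0.15, 0.1065]
tcp_rot: [0.132, 0.991, -0.0, 0.0]
contact_force: [0.7, -0.4, 0.5]
gripper_width: 0.0
grasp_force: 0.1
```

```bash
python3 - <<'E'
from h import *
st=robot.sense(); print(st["time"],st["ee_pos"],st["contact_force"])
f=lambda i,x,y:cv2.resize(i[y:y+80,x:x+80],(400,400),interpolation=cv2.INTER_CUBIC)
s=optics.grab_frame("scene")[:,:,::-1]; t=optics.grab_frame("top")[:,:,::-1]
cv2.imwrite("pics/s3.png",np.hstack([f(s,198,200),f(t,290,175)]))
E
```

```text
8.6 [ 0.51445474 -0.14997742  0.10647315] [ 0.69195468 -0.4009417   0.50070151]
```

View pics/s3.png

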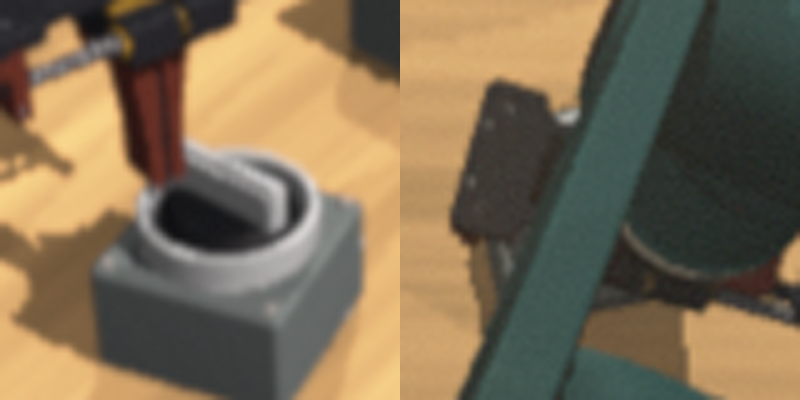

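The rib has turned part way and is still low. I'll keep going.

Emit:
drive_tool(
  offset=[
    [0.065,0.075,0],
    [0.065,0.075,0],
    [0.065,0.075,0],
    [0,0,0],
  ],
  twist=[
    [0,0,0.032],
    [0,0,0.032],
    [0,0,0.032],
    [0,0,0],
  ],
  claw=[0,0,0,0],
)

```text
time: 9.1
ee_pos: [0.5112, -0.1415, 0.1063]
tcp_rot: [0.278, 0.961, -0.0, -0.0]
contact_force: [-1.0, -0.6, 0.9]
gripper_width: 0.0004
grasp_force: 0.3
```

```bash
python3 - <<'E'
from h import *
st=robot.sense(); print(st["time"],st["ee_pos"],st["contact_force"])
f=lambda i,x,y:cv2.resize(i[y:y+80,x:x+80],(400,400),interpolation=cv2.INTER_CUBIC)
s=optics.grab_frame("scene")[:,:,::-1]
cv2.imwrite("pics/s4.png",f(s,198,200))
E
```

```text
9.1 [ 0.51119917 -0.14152048  0.10628167] [-1.04151558 -0.64578652  0.88040991]
```

View pics/s4.png

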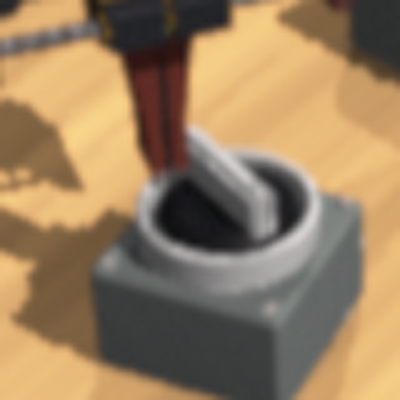

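Emit:
drive_tool(
  offset=[
    [0,0.07,0],
    [0,0.07,0],
    [0,0.06,0],
    [0,0,0],
    [0,0,0],
  ],
  twist=[
    [0,0,0],
    [0,0,0],
    [0,0,0],
    [0,0,0],
    [0,0,0],
  ],
  claw=[0,0,0,0,0],
)

```text
time: 9.65
ee_pos: [0.5144, -0.1363, 0.106]
tcp_rot: [0.278, 0.96, -0.0, -0.0]
contact_force: [-0.7, -0.6, 0.3]
gripper_width: 0.0008
grasp_force: 0.7
```

```bash
python3 - <<'E'
from h import *
st=robot.sense(); print(st["time"],st["ee_pos"],st["contact_force"])
f=lambda i,x,y:cv2.resize(i[y:y+80,x:x+80],(400,400),interpolation=cv2.INTER_CUBIC)
s=optics.grab_frame("scene")[:,:,::-1]
cv2.imwrite("pics/s5.png",np.hstack([cv2.imread("pics/s4.png"),f(s,198,200)]))
E
```

```text
9.65 [ 0.51436376 -0.13634915  0.10603277] [-0.73395827 -0.60066961  0.27603373]
```

View pics/s5.png

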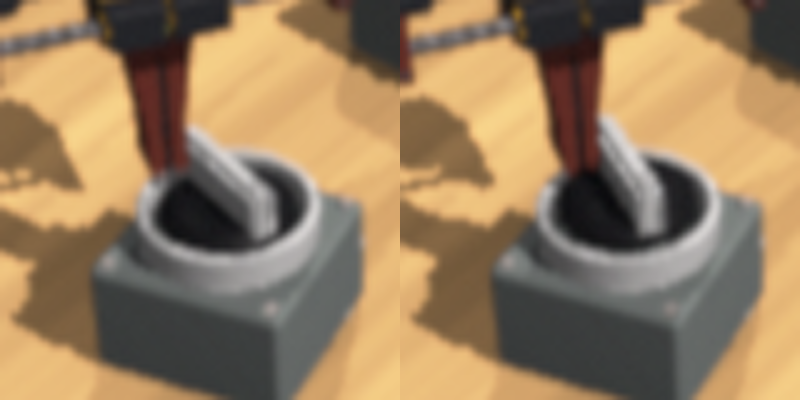

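```bash
python3 - <<'E'
from h import *
s=optics.camera_params("scene")
for th in(0,.5,.6,.7,.8,.9):
  for z in(.1015,.108):
    o=[]
    for k in(1,-1):
      a=np.radians(13.7)-th; u=proj(s,(.541+k*.03*np.cos(a),-.136+k*.03*np.sin(a),z)); o+=list(np.round((u-[198,200])*5))
    print(th,z,o)
E
```

```text
0 0.1015 [np.float64(278.0), np.float64(175.0), np.float64(157.0), np.float64(145.0)]
0 0.108 [np.float64(277.0), np.float64(164.0), np.float64(156.0), np.float64(134.0)]
0.5 0.1015 [np.float64(257.0), np.float64(192.0), np.float64(179.0), np.float64(130.0)]
0.5 0.108 [np.float64(256.0), np.float64(180.0), np.float64(178.0), np.float64(118.0)]
0.6 0.1015 [np.float64(251.0), np.float64(195.0), np.float64(184.0), np.float64(127.0)]
0.6 0.108 [np.float64(250.0), np.float64(183.0), np.float64(183.0), np.float64(116.0)]
0.7 0.1015 [np.float64(245.0), np.float64(197.0), np.float64(190.0), np.float64(125.0)]
0.7 0.108 [np.float64(244.0), np.float64(185.0), np.float64(189.0), np.float64(114.0)]
0.8 0.1015 [np.float64(238.0), np.float64(199.0), np.float64(196.0), np.float64(124.0)]
0.8 0.108 [np.float64(238.0), np.float64(187.0), np.float64(195.0), np.float64(112.0)]
0.9 0.1015 [np.float64(232.0), np.float64(200.0), np.float64(203.0), np.float64(122.0)]
0.9 0.108 [np.float64(231.0), np.float64(188.0), np.float64(202.0), np.float64(111.0)]
```

The geometry matches a twist of about 0.7 rad with the rib back at 108 mm, so the latch has let go. I'll back off, rise and check.

Emit:
drive_tool(
  offset=[
    [0,-0.2,0],
    [0,-0.4,0],
    [0,-0.4,0],
    [0,-0.4,0],
    [0,0,-0.6],
    [0,0,-0.9],
    [0,0,-0.9],
    [0,0,-0.9],
  ],
  twist=[
    [0,0,0],
    [0,0,0],
    [0,0,0],
    [0,0,0],
    [0,0,0],
    [0,0,0],
    [0,0,0],
    [0,0,0],
  ],
  claw=[0,0,0,0,0,0,0,0],
)

```text
time: 10.5
ee_pos: [0.4913, -0.1728, 0.2062]
tcp_rot: [0.279, 0.96, -0.0, -0.0]
contact_force: [0.2, -1.0, -0.2]
gripper_width: 0.0003
grasp_force: 0.0
```

```bash
python3 - <<'E'
from h import *
st=robot.sense(); print(st["time"],st["ee_pos"],st["contact_force"])
f=lambda i,x,y:cv2.resize(i[y:y+80,x:x+80],(400,400),interpolation=cv2.INTER_CUBIC)
s=optics.grab_frame("scene")[:,:,::-1]
cv2.imwrite("pics/s6.png",np.hstack([f(cv2.imread("pics/scene.png"),198,200),f(s,198,200)]))
E
```

```text
10.5 [ 0.49130174 -0.17280637  0.20615483] [ 0.19146821 -0.97398406 -0.16426208]
```

View pics/s6.png

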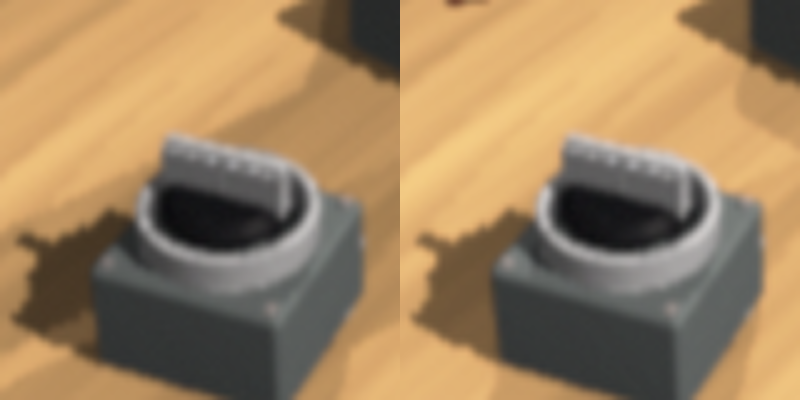

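The rib is back at its original height and angle, with its top edge at (565,138) just as in the first picture. The button is out and nothing is touching it.

```bash
python3 -c "
from rig import robot
print(robot.finish_job())"
```

```text
the job is handed in; nothing more can be done
None
```

I pressed the stop button to its hard stop and it latched; pushing the rib clockwise without pinching released it, and it is now fully out and free; the job was handed in at about 10.5 s of the 38 s allowed, with the start button and loose items untouched as far as I could tell.

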